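Set a circuit module under the sprung arm of an inspection stage

TASK

Draw the stage's curved sprung arm back past its dead point so that it stays back. Then lay the small board with the heatsink flat on the stage and slide it squarely in under the lip, midway along the fixed edge, until you feel it butt gently against it (a light push of 2 to 8 N; past 15 N the board is damaged), and only then let the arm spring forward so that it holds the board there. Handle the stage and arm gently, leave everything else on the bench alone, and let go.

Things in the scene. Friction and masses are not known exactly. Their poses are not given: they have to be found in the camera images.
- stage: Inspection stage: a flat aluminium plate 210 (x) x 170 (y) mm, 20 mm thick, fixed to the bench. Origin: centre of its underside (bench height), z up. The fixed edge runs along x on its +y side; the curved sprung arm is hinged on it at x = -85, y = -20 mm and swings over its -y half.
- edge: Fixed edge: steel rail 110 mm long along stage x. Origin: middle of the stage top, stage axes. Its upright face is at y = +60 mm, looking to -y. A lip overhangs that face by 6 mm (from y = 54): underside 7 mm above the stage top, its top 13 mm (33 mm above the bench). The 4 mm board slides in under the lip; it cannot be lowered through it.
- seat (a point): Point on the stage top (20 mm above the bench) under the centre of the module when it is properly set: board long side along stage x, its +y long side against the upright face of the edge. It is 25 mm from that face. Axes those of the stage.
- module_mid (a point): The module to set: green board 80 (x) x 50 (y) x 4 mm with a finned aluminium heatsink block in its middle, 24 (x) x 30 (y) mm, reaching 28 mm above the board's underside; about 0.12 kg. Symmetrical: either long side may go to the edge. The point is at its centre, 14 mm above its underside, z up. Best held by the heatsink.
- clip_arm (a joint): Angle of the curved steel arm (rad): 0 = sprung fully forward over the empty stage, growing to 1.0 = fully drawn back from the edge. Over-centre spring strut, dead point 0.62: below it the arm is driven forward, above it it stays back by itself. Spring moment about 0.45 N m at 0, 0.32 at 0.26, 0.34 (backward) at 1.0; damped, 0.15 N m s/rad. It reads about 0.26 when the nose rests on a set module.
- clip_pin (a point): Upright finger pin on the arm, 12 mm thick, 30 to 80 mm above the bench; the point is on its axis, 60 mm up. In stage x, y (mm) it is at (-25, -9) with the arm at 0, (-24, -24) on a set module, (-30, -46) at 0.62, (-43, -65) fully back. The rest of the arm is at most 38 mm above the bench. Pinch it or push it from either side.
- clip_hinge (a point): Upright hinge axis of the arm, at the stage top (20 mm above the bench). The pin is 61 mm from it, and the arm's nose, an upright roller 12 mm thick, 93 mm.
- spare_board: A larger, flat green circuit board, 100 x 60 x 4 mm, with a flat black chip and a white socket strip (11 mm high) but no heatsink; loose bystander. Origin: centre of its underside.
- solder_reel: A grey reel, 60 mm across, 36 mm high, standing on its flange; loose bystander. Origin: centre of its underside.
- screwdriver: A screwdriver, 170 mm long, lying along its x axis; loose bystander.
- flux_bottle: A white capped bottle, 40 mm across, 90 mm high; loose bystander. Origin: centre of its underside.
- parts_tray: A clear open parts tray, 130 x 180 x 45 mm; loose bystander. Origin: centre of its underside.
- cooling_fan: A flat black fan, 60 x 60 x 14 mm; loose bystander. Origin: centre of its underside.
- swab_jar: A glass jar with a steel cap, 60 mm across, 70 mm high; loose bystander. Origin: centre of its underside.
- module: The whole module (as module_mid); origin at the centre of its underside.

How it is judged:
On the way, in this order (a step that is already met when the one before it is completed fails the run):
1. the arm is drawn back past its dead point and stays there (over 0.85 rad) (value of joint clip_arm above 0.85 rad), for 0.2 s.
2. with the arm still back, the module lies flat and square under the lip and is pushed against the edge with more than 1 N (value of joint clip_arm above 0.75 rad and contact force between edge and module above 1 N and y of module_mid in the frame of seat between -0.002 and 0.002 m and x of module_mid in the frame of seat between -0.015 and 0.015 m and z of module_mid in the frame of seat between 0.011 and 0.017 m and angle between the x axis of module_mid and the x axis of seat, either way round below 0.05 rad), for 0.1 s.
At the end, for the whole second after the job is handed in: The module lies flat on the stage under the lip, within 2 mm of the edge's face, within 15 mm of the middle of the edge and square to it within 0.05 rad; the arm rests on its other long side (0.19 to 0.33 rad) and presses it on the edge with more than 0.5 N; all is at rest (y of module_mid in the frame of seat between -0.002 and 0.002 m and x of module_mid in the frame of seat between -0.015 and 0.015 m and z of module_mid in the frame of seat between 0.011 and 0.017 m and angle between the x axis of module_mid and the x axis of seat, either way round below 0.05 rad and value of joint clip_arm between 0.19 and 0.33 rad and contact force between edge and module above 0.5 N and linear speed of module below 0.01 m/s); the robot touches nothing.
It fails at once if the module is forced against the edge or its lip with more than 15 N (contact force between edge and module above 15 N).
It fails at once if the fingers press on the stage, edge or arm with more than 25 N (contact force between the fingers and stage above 25 N).
It fails at once if a bystander is moved by more than 20 mm (distance of any of spare_board, solder_reel, screwdriver, flux_bottle, parts_tray, cooling_fan, swab_jar from where it was at the start of the episode above 0.02 m).
It also fails if it takes over 72 s, if anything falls off the work surface, if the arm or the gripper's body presses on something with over 40 N, if the wrist force passes 120 N, or if a joint passes its speed limit or range.

ROBOT

A 6-joint arm with a two-finger parallel gripper is mounted at the origin on the work surface. World frame = base frame: x ahead of the robot, y to its left, z up, the work surface at z = 0. Lengths are in m, angles in rad, forces in N, time in s.
With the tool pointing down it reaches from about 0.35 to 0.725 m from the base axis. Payload 6 kg.
Tool frame: the origin (TCP) lies on the centre line of the jaws, within the pads' length; the fingertips stand 17 mm ahead of it and the grasp point (between the pads) lies 2 mm behind it; z points along the fingers, y is the line along which they close (so a half turn about z gives the same grasp; the last joint's range is limited). The gripper opens to 85 mm and grips with 20 to 120 N. Pads are 22 mm wide; open, the fingers measure 114 mm over their backs; the gripper's body (76 mm by 85 mm) begins 54 mm behind the grasp point. The pads swing forward as they close: fully open they stand 13 mm farther back than shut.
Start: joints at [-0.773, 0.04, 0.085, 0, -1.615, -0.334], TCP at [0.268, -0.537, 0.248] pointing down, gripper open.
Joint ranges: [-2.56, 2.56], [-1.29, 2.01], [-1.08, 1.49], [-3.29, 1.98], [-2.81, -0.18], [-2.99, 2.99]. Speed limits (rad/s): [2.57, 2.57, 3.01, 3.14, 3.14, 3.14].

INTERFACE

Orientations are given as a rotation vector (axis times angle).
In Python, from bench import reach, move_straight, move_j, grip, hold, ik, state, capture, camera_info, MotionError, close_job, boxes_of, outline_of, pinpoint gives the robot as it stands. Calls block until the motion is done:
- reach(position, orientation): joint-space move of the TCP to a pose.
- move_straight(position, feed=0.15, ori=None, until_force=None): straight line of the TCP; ori=None keeps the orientation; feed is the mean speed in m/s. With until_force (N) it stops when the force on the tool has changed by that much, and returns True; else False.
- move_j(angles): joint-space move.
- grip(opening, squeeze=None): finger opening in m; squeeze is the grip in N (None keeps the last); returns when the fingers have stopped.
- hold(seconds).
- ik(position, orientation): joint angles nearest the present ones, or None.
- state(): the state.
- capture(name): name is "scene" or "top"; returns the picture (384x512x3 uint8, red, green, blue); there is no depth.
- camera_info(name): a dict with "camera_matrix" (3x3 intrinsics, pixels), "rvec" (rotation vector, rad) and "tvec" (3), from world to camera coordinates, as OpenCV has them. Camera axes: x right, y down, z forward; pixel columns grow to the right and rows downward; lengths in m; the calibration is good to about 2 mm. A picture is of the moment at which its call begins. camera_info takes no time and is no camera call.
A pose or a line that the arm cannot do raises MotionError and nothing moves.
- close_job(): hands the job in; it is judged then, once.
Trained networks look in the newest picture that a camera, given by its name, has taken for a name from the list of things; names that differ only in an ending like _2 or _b are one class to them, and where a whole thing is asked for, a point or a joint stands for the part that bears it (a point fixed in the world has none). Each returns a list of dicts, best first, with "score" (0 to 1); they miss things now and then, are a little off and sometimes report something else, mostly with a low value. They report only what shows in the picture. A call takes as long as a camera call.
- boxes_of(name, camera): "rect" ([left, top, right, bottom] in pixels, round what is visible of it).
- outline_of(name, camera): "mask" (384x512 bool, what is visible of it) and "rect" ([left, top, right, bottom] in pixels, round what is visible of it).
- pinpoint(name, camera): "pixel" ([column, row] in pixels: a listed point, or the origin of a listed thing).
The state is a dict: "clock": time; "q": joint angles; "joint_vel": joint speeds; "tau": joint torques, N m; "tool_pos": TCP position; "tool_rot": TCP orientation; "force": force on the tool from outside, world axes, zero at the start; "moment": the same for the moment, N m; "grip_width": finger opening in m; "finger_force": force on a finger pad.
Only numpy, scipy, OpenCV 4.12 (cv2) and the standard library are available. Lean on these libraries where they do the work, as an engineer would, in place of code of your own. Each camera call takes 0.05 s, during which the arm holds its last target. There are 200 camera calls.

## Working session

There is one attempt and no reset: what is moved stays moved. The work goes in short steps, each a Python script; the robot and the scene stay as the last script left them, time stands still between calls to the robot, and variables do not carry over. Pictures are saved under pics/ and viewed, at most 10 in all, crops included, and the job is handed in when it is done.

```bash
mkdir -p pics; ls
cat > h.py <<'E'
import numpy as np, cv2
from bench import *
def ray(cam,px):
    c=camera_info(cam);K=np.array(c["camera_matrix"]);R=cv2.Rodrigues(np.array(c["rvec"],float))[0];t=np.array(c["tvec"],float).ravel()
    d=R.T@np.linalg.inv(K)@np.array([px[0],px[1],1.]);o=-R.T@t
    return o,d/np.linalg.norm(d)
def at_z(cam,px,z):
    o,d=ray(cam,px);return o+d*(z-o[2])/d[2]
def proj(cam,P):
    c=camera_info(cam)
    return cv2.projectPoints(np.array(P,float).reshape(-1,3),np.array(c["rvec"],float),np.array(c["tvec"],float),np.array(c["camera_matrix"]),None)[0].reshape(-1,2)
def tri(p1,p2):
    o1,d1=ray("top",p1);o2,d2=ray("scene",p2)
    A=np.stack([d1,-d2],1);s=np.linalg.lstsq(A,o2-o1,rcond=None)[0]
    a,b=o1+s[0]*d1,o2+s[1]*d2
    return (a+b)/2,np.linalg.norm(a-b)
def save(cam,name):
    im=capture(cam);cv2.imwrite("pics/"+name,im[:,:,::-1]);return im
E
python3 - <<'E'
from h import *
np.set_printoptions(precision=4,suppress=True)
for c in("top","scene"):
    save(c,c+"0.png");o,_=ray(c,(256,192));print(c,o)
Z=dict(stage=0,edge=.02,seat=.02,module_mid=None,clip_pin=.06,clip_hinge=.02,spare_board=0,solder_reel=0,flux_bottle=0,swab_jar=0,parts_tray=0,cooling_fan=0,screwdriver=0.01)
for n,z in Z.items():
    r={c:pinpoint(n,c) for c in("top","scene")}
    for c in r:
        for k in r[c][:2]: print(n,c,round(k["score"],2),np.array(k["pixel"]),at_z(c,k["pixel"],z if z is not None else .014))
    if all(r.values()): print("   tri",tri(r["top"][0]["pixel"],r["scene"][0]["pixel"]))
print(state()["clock"])
E
```

```text
pics
top [ 0.4922 -0.0228  0.9654]
scene [ 1.5901 -0.9785  0.9314]
stage top 0.77 [225.2 234.5] [0.5182 0.0633 0.    ]
stage scene 0.71 [253.  196.5] [0.5235 0.0826 0.    ]
   tri (array([0.524 , 0.0696, 0.0049]), np.float64(0.017950767316941122))
edge top 0.51 [406.8 194. ] [ 0.6341 -0.4134  0.02  ]
edge scene 0.45 [247.5 192.5] [0.5123 0.0661 0.02  ]
edge scene 0.22 [308.9 225.2] [0.8054 0.0557 0.02  ]
   tri (array([ 0.679 , -0.2436,  0.2462]), np.float64(0.21636771005568659))
seat top 0.58 [209.8 225.6] [0.5399 0.1027 0.02  ]
seat scene 0.75 [247.8 189. ] [0.4956 0.0844 0.02  ]
seat scene 0.64 [258.8 187.3] [0.5171 0.1205 0.02  ]
   tri (array([0.5257, 0.0841, 0.0368]), np.float64(0.04189519973756971))
module_mid top 0.64 [348.4 246.2] [ 0.4946 -0.2599  0.014 ]
module_mid scene 0.63 [171.7 228.8] [ 0.483 -0.257  0.014]
module_mid scene 0.18 [246.4 181.6] [0.4458 0.1267 0.014 ]
   tri (array([ 0.4929, -0.2604,  0.0204]), np.float64(0.005262463601793412))
clip_pin top 0.71 [218.5 240.5] [0.5013 0.0742 0.06  ]
clip_pin scene 0.53 [242.4 180.1] [0.4847 0.0692 0.06  ]
   tri (array([0
[... 1179 characters left out ...]
 -0.0028]), np.float64(0.007410795916759263))
parts_tray top 0.58 [351.  197.1] [ 0.6257 -0.2722  0.    ]
parts_tray top 0.57 [ 97.1 181.5] [0.6546 0.419  0.    ]
parts_tray scene 0.75 [337.4 177.6] [0.6685 0.4031 0.    ]
   tri (array([ 0.7573, -0.0929,  0.2655]), np.float64(0.40284106212363563))
cooling_fan top 0.83 [406.4 248.8] [ 0.4913 -0.4153  0.    ]
cooling_fan scene 0.83 [134.9 255.1] [ 0.494  -0.4098  0.    ]
   tri (array([ 0.4931, -0.4123,  0.0016]), np.float64(0.005677376053791645))
screwdriver top 0.94 [109.1 236.3] [0.5063 0.3703 0.01  ]
screwdriver scene 0.71 [299.7 168.2] [0.5229 0.3499 0.01  ]
   tri (array([ 0.5052,  0.375 , -0.0057]), np.float64(0.004173790587810645))
1.4
```

View pics/top0.png

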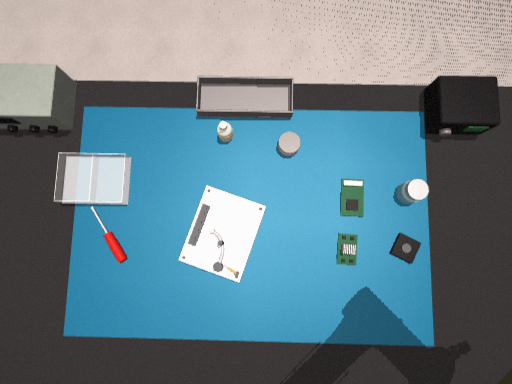

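View pics/scene0.png

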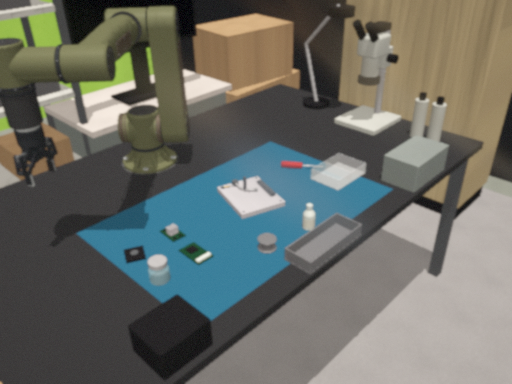

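The top view shows the stage at about (223,234), yawed about -20°. Its rail is on the left at (200,225), the hinge is at (218,267), and the module is at (347,249). Next I'll fit the outlines.

```bash
cat > fit.py <<'E'
from h import *
np.set_printoptions(precision=4,suppress=True)
def rect(mask,z,cam="top"):
    c=max(cv2.findContours(mask.astype(np.uint8),cv2.RETR_EXTERNAL,cv2.CHAIN_APPROX_NONE)[0],key=cv2.contourArea)[:,0]
    P=np.array([at_z(cam,p,z)[:2] for p in cv2.convexHull(c)[:,0]],np.float32)*1000
    (c,s,a)=cv2.minAreaRect(P);return np.array(c)/1000,s,a
E
python3 - <<'E'
from fit import *
im=capture("top");ii=im.astype(int)
a=np.zeros(im.shape[:2],bool);a[175:295,165:280]=1
white=(ii.min(2)>150)&a; print("stage color",rect(white,.02))
o=outline_of("stage","top");print([(x["score"],rect(x["mask"],.02)) for x in o[:1]])
m=np.zeros(im.shape[:2],bool);m[228:270,330:365]=1
g=(ii[:,:,1]>ii[:,:,2]*1.15)&m; print("mod green",g.sum(),rect(g,.004))
hs=(ii.min(2)>120)&m; print("heatsink",hs.sum(),rect(hs,.028))
for n in("module","module_mid","clip_arm"):
  for x in outline_of(n,"top")[:1]: print(n,x["score"],x["rect"],rect(x["mask"],.004))
A=cv2.resize(im[180:285,170:275],(400,400),interpolation=cv2.INTER_CUBIC);B=cv2.resize(im[228:268,328:368],(400,400),interpolation=cv2.INTER_CUBIC)
cv2.imwrite("pics/crop1.png",np.hstack([A,B])[:,:,::-1])
E
```

```text
stage color (array([0.5227, 0.0698]), (169.87890625, 210.95346069335938), 71.68202209472656)
[(0.57, (array([0.5234, 0.0697]), (173.3260498046875, 212.3490753173828), 72.39280700683594))]
mod green 390 (array([ 0.4874, -0.258 ]), (49.30790328979492, 77.20622253417969), 86.23046875)
heatsink 121 (array([ 0.4876, -0.2579]), (30.640344619750977, 25.527986526489258), 89.30073547363281)
module 0.68 [339.0, 231.5, 357.0, 264.8] (array([ 0.489 , -0.2577]), (50.60057067871094, 79.81395721435547), 86.14132690429688)
module_mid 0.78 [338.7, 234.3, 359.8, 262.2] (array([ 0.4884, -0.2573]), (49.720123291015625, 76.27571868896484), 89.01904296875)
clip_arm 0.67 [209.3, 227.7, 225.7, 270.8] (array([0.4671, 0.076 ]), (21.163461685180664, 85.64125061035156), 80.1968765258789)
```

View pics/crop1.png

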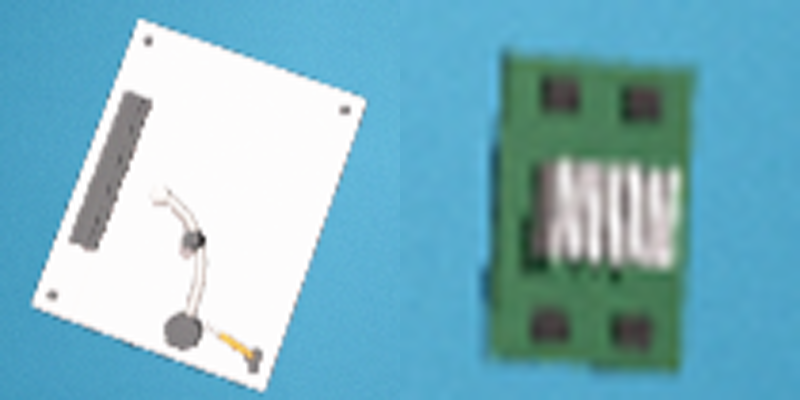

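The crop agrees with the fit: stage centre (0.523, 0.070), yaw about -18.2°, with the arm at 0. The module is at (0.488, -0.258), yaw about -3.3°. Now I'll cage the pin and look before pulling.

```bash
cat >> h.py <<'E'
S=np.array([.5227,.0698]);YAW=np.radians(-18.2)
def w(x,y,z):
    c,s=np.cos(YAW),np.sin(YAW);return np.array([S[0]+(c*x-s*y)/1e3,S[1]+(s*x+c*y)/1e3,z])
def down(phi,ref=None):
    """tool pointing down, jaw line at world angle phi; the half-turn with least wrist travel"""
    best=None
    for p in(phi,phi+np.pi):
        y=np.array([np.cos(p),np.sin(p),0]);z=np.array([0,0,-1.]);R=np.stack([np.cross(y,z),y,z],1)
        r=cv2.Rodrigues(R)[0].ravel()
        if ref is not None:
            q=abs(np.linalg.norm(cv2.Rodrigues(cv2.Rodrigues(np.array(ref,float))[0].T@R)[0]))
        else:
            j=ik(w(0,0,.2),r); q=9 if j is None else abs(j[5])
        if best is None or q<best[0]: best=(q,r)
    return best[1]
def pin(th,z,off=0):
    a=.181-th;return w(-85+61*np.cos(a),-20+61*np.sin(a),z)
def pin_ori(th,ref=None): return down(YAW+.181-th+np.pi/2,ref)
E
python3 - <<'E'
from h import *
np.set_printoptions(precision=4,suppress=True)
print(pin(0,.08),proj("top",[pin(0,.08),pin(0,.03),w(-85,-20,.02),w(0,60,.033),w(105,85,.02)]),proj("scene",[pin(0,.08)]))
for t in(0,.5,1): print(ik(pin(t,.062),pin_ori(t)))
grip(.034,20)
reach(pin(0,.16),pin_ori(0))
move_straight(pin(0,.12),.1)
s=state();print(s["clock"],s["q"],s["grip_width"],s["tool_pos"])
a=save("top","t1.png");b=save("scene","s1.png")
cv2.imwrite("pics/c2.png",np.hstack([cv2.resize(a[180:285,170:275],(400,400),interpolation=3),cv2.resize(b[130:220,200:290],(400,400),interpolation=3)])[:,:,::-1])
E
```

```text
[0.4961 0.069  0.08  ] [[219.6554 242.5739]
 [221.6614 242.7064]
 [218.0322 266.2701]
 [199.8685 224.541 ]
 [205.7285 184.4593]] [[244.4196 176.3576]]
[ 0.5414 -0.171  -0.4582  0.     -1.2836  0.8928]
[ 0.5003 -0.2135 -0.4945  0.     -1.2898  0.4338]
[ 0.4871 -0.2887 -0.5557  0.     -1.3039 -0.053 ]
5.075 [ 0.5411 -0.2071 -0.3808  0.0005 -1.3972  0.8927] 0.03422926067555151 [0.4963 0.0688 0.1202]
```

View pics/c2.png

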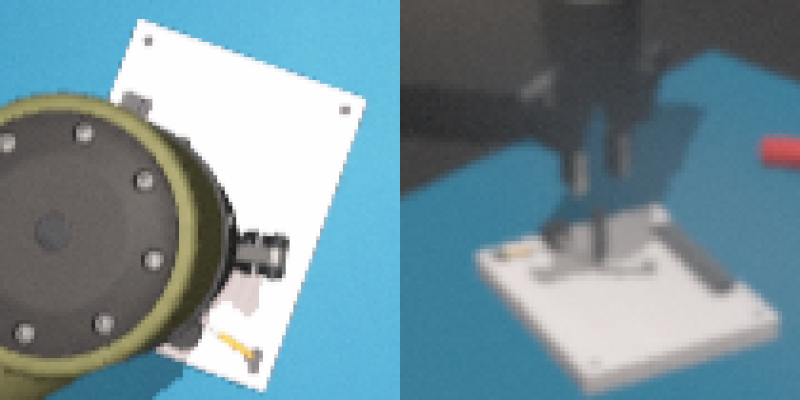

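The hinge and pin match the model to within about a pixel. In the scene view the fingers straddle the pin at crop (600,230). Now I'll descend, draw it back and check.

Run:
```python
from h import *
np.set_printoptions(precision=3,suppress=True)
print(move_straight(pin(0,.064),.08,until_force=6))
grip(.022,20);print(state()["force"])
for t in(.25,.5,.75,.95):
    move_straight(pin(t,.064),.06,ori=pin_ori(t,state()["tool_rot"]));s=state();print(t,s["clock"],s["force"])
grip(.034);hold(.2);print(state()["force"])
move_straight(pin(.95,.17),.15)
m=np.array([.488,-.258,.17]);reach(m,down(np.radians(-3.3)))
a=save("top","t2.png")
print(pinpoint("clip_pin","top")[:1],proj("top",[pin(1,.06),pin(.9,.06)]))
for x in boxes_of("module","scene")[:1]: pass
s=state();print(s["clock"],s["q"],s["tool_pos"])
b=save("scene","s2.png")
cv2.imwrite("pics/c3.png",np.hstack([cv2.resize(a[180:285,170:275],(400,400),interpolation=3),cv2.resize(b[180:260,130:210],(400,400),interpolation=3)])[:,:,::-1])
```

```text
False
[-0.121 -0.083  0.478]
0.25 6.7 [-0.802  6.525  1.129]
0.5 7.1 [ 0.243  3.052 -0.328]
0.75 7.5 [ 1.047 -0.731 -0.676]
0.95 7.85 [ 0.307  0.257 -0.786]
[-0.501 -0.395  0.913]
[{'pixel': [237.4, 257.7], 'score': 0.4}] [[238.943 257.209]
 [237.86  254.976]]
10.425 [-0.12  -0.084 -0.179 -0.    -1.475  0.065] [ 0.488 -0.257  0.17 ]
```

View pics/c3.png

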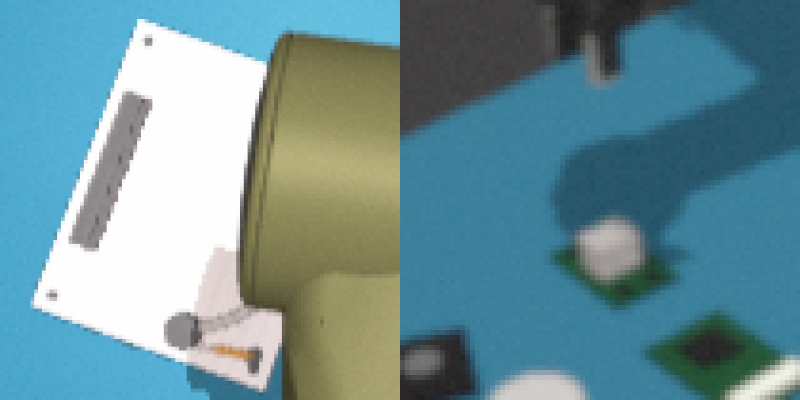

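The arm is fully back: the pin is at (237.4,257.7) against a predicted (238.9,257.2). The gripper is above the module. Next: grasp, lift, lower onto the stage in front of the lip and check.

Run:
```python
from h import *
np.set_printoptions(precision=3,suppress=True)
grip(.052,30)
m=np.array([.488,-.258,.027])
move_straight(m+[0,0,.03],.12)
print(move_straight(m,.05,until_force=5))
print(grip(0,30));s=state();print(s["grip_width"],s["finger_force"],s["tool_pos"])
move_straight(m+[0,0,.11],.12)
s=state();print(s["grip_width"],s["force"])
o=down(YAW,s["tool_rot"])
reach(w(0,12,.13),o)
move_straight(w(0,12,.055),.1)
hold(.2);print(move_straight(w(0,12,.042),.012,until_force=2))
s=state();print(s["tool_pos"],s["force"],s["clock"],s["grip_width"])
a=save("top","t3.png");b=save("scene","s3.png")
for n in("module","module_mid"):
    print([(k["score"],k["pixel"]) for k in pinpoint(n,"scene")[:2]])
print(proj("scene",[w(0,12,.02),w(0,12,.034)]))
cv2.imwrite("pics/c4.png",np.hstack([cv2.resize(a[180:285,170:275],(400,400),interpolation=3),cv2.resize(b[150:220,210:280],(400,400),interpolation=3)])[:,:,::-1])
```

```text
False
False
0.023301992856600978 30.845067501068115 [ 0.488 -0.258  0.028]
0.023002183183190486 [-0.622  0.064 -1.208]
True
[0.527 0.081 0.047] [0.387 0.585 3.926] 17.1333 0.023442248362086613
[(0.71, [253.4, 192.4])]
[(0.52, [251.7, 188.2])]
[[253.174 192.267]
 [253.09  188.965]]
```

View pics/c4.png

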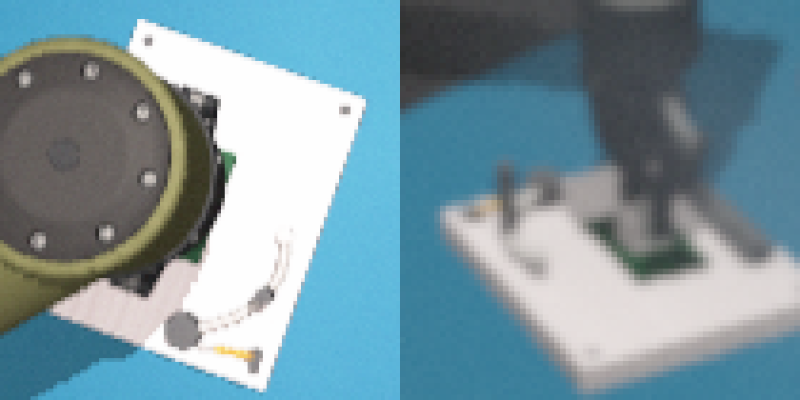

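The module is held flat on the stage in front of the lip, where the network's points also put it, and the arm is still back. Now I'll slide it in.

Run:
```python
from h import *
np.set_printoptions(precision=4,suppress=True)
u=w(0,1000,0)-w(0,0,0);u/=np.linalg.norm(u)
z=state()["tool_pos"][2]+.0007
move_straight(w(0,12,z),.01);hold(.2);f0=np.array(state()["force"])
print(move_straight(w(0,26,z),.04,until_force=4), (state()["force"]-f0)@u)
hold(.2);f0=np.array(state()["force"])
print(move_straight(w(0,42,z),.008,until_force=4))
def rep():
    s=state();p=np.array(s["tool_pos"]);print("y",(p[:2]-S)@u[:2]*1e3,p,"f",s["force"]-f0,(s["force"]-f0)@u,s["clock"],s["grip_width"])
rep();hold(.3);rep();print(f0,u,state()["moment"])
```

```text
False -0.9495116726507925
True
y 35.392134846247686 [0.5334 0.1035 0.0476] f [ 0.316  -2.5404  6.4666] -2.314579713037673 19.8167 0.023202711878133876
y 35.3584377202352 [0.5334 0.1035 0.0476] f [ 0.5577 -0.6331  5.3514] -0.4272735668166492 20.1167 0.02337913361037759
[-0.4201  0.8691 -2.4867] [0.3123 0.95   0.    ] [ 0.1112 -0.1965 -0.0291]
```

```bash
cat > push.py <<'E'
from h import *
import sys
np.set_printoptions(precision=3,suppress=True)
u=w(0,1000,0)-w(0,0,0);u/=np.linalg.norm(u)
f0=np.array([-.42,.869,-2.487])
def rep():
    s=state();p=np.array(s["tool_pos"]);f=s["force"]-f0;print("y %.2f z %.4f fu %.2f fz %.2f t %.2f"%((p[:2]-S)@u[:2]*1e3,p[2],f@u,f[2],s["clock"]),s["moment"]);return f@u
E
python3 - <<'E'
from push import *
p=np.array(state()["tool_pos"])
for i in range(1,7):
    move_straight(p+u*.0004*i,.005);hold(.1)
    if rep()<-3.5: break
E
```

```text
y 35.49 z 0.0476 fu -3.16 fz 7.04 t 20.57 [-0.64   0.346 -0.078]
y 35.66 z 0.0476 fu -3.85 fz 7.91 t 20.92 [-1.174  0.527  0.006]
```

Run:
```python
from push import *
p=np.array(state()["tool_pos"])
for i in range(1,8):
    move_straight(p+u*.0003*i,.005);hold(.1)
    if rep()<-6: break
hold(.4);rep()
a=save("top","t4.png");b=save("scene","s4.png")
for n in("module","module_mid"):
    print([(k["score"],k["pixel"]) for k in pinpoint(n,"scene")[:2]])
print(proj("scene",[w(0,35,.02),w(0,35,.034)]))
cv2.imwrite("pics/c5.png",cv2.resize(b[155:215,215:275],(600,600),interpolation=3)[:,:,::-1])
```

```text
y 35.66 z 0.0477 fu -5.20 fz 7.71 t 21.27 [-1.309  0.541 -0.009]
y 35.69 z 0.0477 fu -6.79 fz 8.04 t 21.62 [-1.763  0.695 -0.038]
y 35.68 z 0.0477 fu -6.74 fz 8.29 t 22.02 [-1.661  0.724 -0.011]
[(0.46, [259.2, 191.7]), (0.3, [161.1, 283.3])]
[(0.67, [258.3, 187.1])]
[[258.754 190.658]
 [258.694 187.365]]
```

View pics/c5.png

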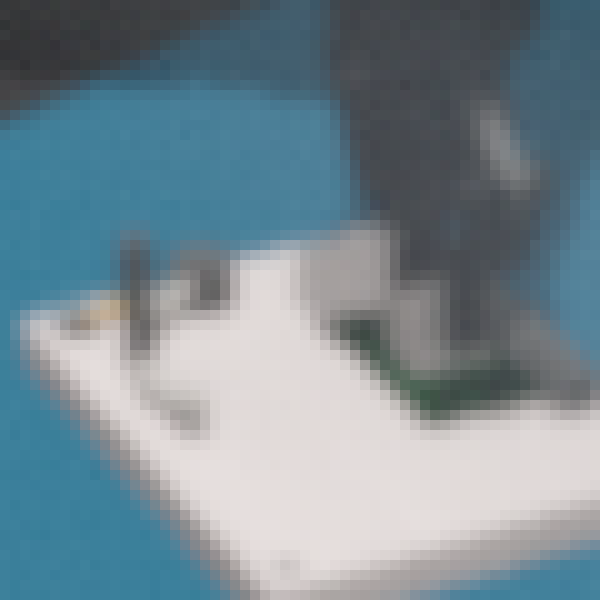

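The force rises to 6.7 N with no further motion, and the position matches the seat, so the board is rigidly butted against the edge. Now I'll release it and lead the arm forward in a caged pinch.

Run:
```python
from push import *
grip(.05);p=np.array(state()["tool_pos"]);move_straight([p[0],p[1],.16],.1)
a=save("top","t5.png")
grip(.034,20)
reach(pin(.97,.16),pin_ori(.97,state()["tool_rot"]))
print([(k["score"],k["pixel"]) for k in pinpoint("module_mid","scene")[:1]],proj("scene",[w(0,35,.034)]))
print(move_straight(pin(.97,.064),.08,until_force=6))
grip(.018);rep()
for t,v in((.8,.05),(.65,.05),(.5,.03),(.38,.03),(.3,.02),(.26,.02)):
    move_straight(pin(t,.064),v,ori=pin_ori(t,state()["tool_rot"]));rep()
hold(.3);rep()
grip(.034);hold(.3);rep();move_straight(pin(.26,.17),.1)
reach([.45,-.2,.3],down(0,state()["tool_rot"]));hold(.3)
a=save("top","t6.png");b=save("scene","s6.png")
print([(k["score"],k["pixel"]) for k in pinpoint("clip_pin","top")[:1]],proj("top",[pin(.26,.06)]))
print([(k["score"],k["pixel"]) for k in pinpoint("module_mid","top")[:1]],proj("top",[w(0,35,.034)]),state()["clock"])
cv2.imwrite("pics/c6.png",np.hstack([cv2.resize(a[180:285,170:275],(400,400),interpolation=3),cv2.resize(b[150:220,210:280],(400,400),interpolation=3)])[:,:,::-1])
```

```text
[(0.67, [258.3, 187.1])] [[258.694 187.365]]
False
y -63.21 z 0.0642 fu -1.56 fz 3.12 t 26.75 [0.026 0.01  0.041]
y -55.88 z 0.0639 fu -3.46 fz 4.67 t 27.11 [-0.56   1.159 -0.011]
y -47.64 z 0.0640 fu -2.57 fz 2.18 t 27.44 [-0.734  0.122  0.016]
y -38.71 z 0.0641 fu 1.05 fz 1.53 t 27.90 [ 0.73  -0.288 -0.023]
y -31.19 z 0.0641 fu 3.66 fz 2.36 t 28.29 [ 1.342 -0.464  0.045]
y -26.98 z 0.0641 fu 5.23 fz 1.71 t 28.68 [ 1.504 -0.419  0.027]
y -25.58 z 0.0638 fu -0.51 fz 2.57 t 28.96 [ 0.017 -0.007  0.027]
y -25.02 z 0.0640 fu 0.55 fz 2.97 t 29.26 [0.01  0.014 0.004]
y -24.82 z 0.0640 fu -0.85 fz 2.66 t 29.86 [-0.064  0.003  0.023]
[] [[226.538 244.454]]
[(0.81, [212.2, 224.8])] [[208.852 227.749]] 32.675
```

View pics/c6.png

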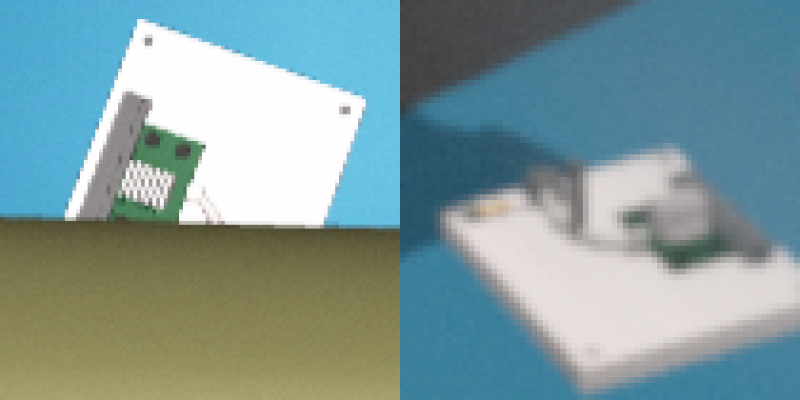

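The board is under the lip with the heatsink at about (208.6,228.6), against a predicted (208.9,227.7), and the nose is on it. The robot hides the pin, so I'll move clear for a final check.

Run:
```python
from push import *
from fit import rect
move_j([-.773,.04,.085,0,-1.615,-.334]);hold(.3)
im=save("top","t7.png");ii=im.astype(int)
print([(k["score"],k["pixel"]) for k in pinpoint("clip_pin","top")[:1]],[proj("top",[pin(t,.06)]) for t in(.19,.26,.33)])
m=np.zeros(im.shape[:2],bool);m[200:260,190:235]=1
g=(ii[:,:,1]>ii[:,:,2]*1.15)&(ii[:,:,1]>ii[:,:,0]*1.15)&m
c,s,a=rect(g,.024);print(c,s,a,w(0,35,0))
d=c-S;R=np.array([[np.cos(YAW),np.sin(YAW)],[-np.sin(YAW),np.cos(YAW)]]);print(R@d*1e3,state()["clock"])
cv2.imwrite("pics/c7.png",cv2.resize(im[180:285,170:275],(600,600),interpolation=3)[:,:,::-1])
```

```text
[(0.53, [225.0, 243.0])] [array([[224.9583, 243.8062]]), array([[226.5384, 244.4542]]), array([[228.0697, 245.2134]])]
[0.5315 0.1011] (44.157779693603516, 77.37751770019531) 71.60037231445312 [0.5336 0.103  0.    ]
[-1.393  32.5304] 34.5083
```

View pics/c7.png

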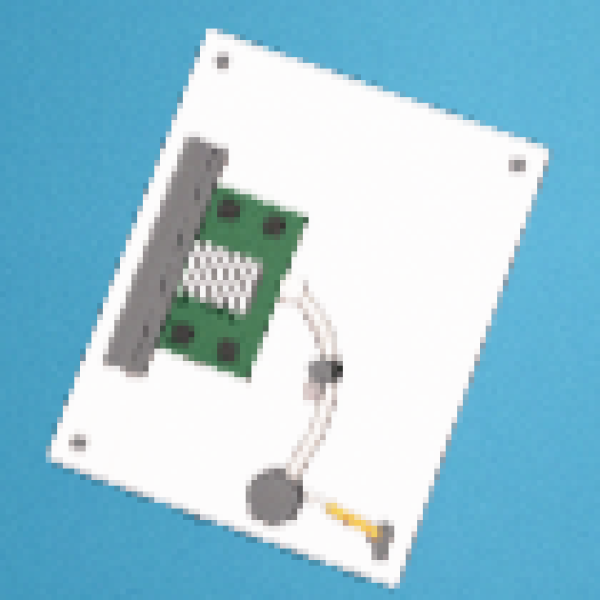

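The final view confirms it: 44 mm of the board is visible (6 mm under the lip), it is square to the stage, and it is about 1 mm off the middle. The pin is at about (226.9,244.8), which is θ≈0.27, with the nose on the board.

```bash
python3 -c "
from bench import *
print(close_job())"
```

```text
the job is handed in; nothing more can be done
None
```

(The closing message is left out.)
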